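# Slide the locked stage home under the drill bush

### The arm

A 6-joint arm with a two-finger parallel gripper is mounted at the origin on the work surface. World frame = base frame: x ahead of the robot, y to its left, z up, the work surface at z = 0. Lengths are in m, angles in rad, forces in N, time in s.
With the tool pointing down it reaches from about 0.4 to 0.825 m from the base axis. Payload 7 kg.
Tool frame: the origin (TCP) lies midway between the tips of the shut fingers; the grasp point (between the pads) lies 19 mm behind it; z points along the fingers, y is the line along which they close (so a half turn about z gives the same grasp; the last joint's range is limited). The gripper opens to 85 mm and grips with 20 to 120 N. Pads are 22 mm wide; open, the fingers measure 114 mm over their backs; the gripper's body (76 mm by 85 mm) begins 54 mm behind the grasp point. The pads swing forward as they close: fully open they stand 13 mm farther back than shut.
Start: joints at [1.455, 0.359, 0.012, 0, -1.224, -0.288], TCP at [0.265, 0.621, 0.231] pointing down, gripper open.
Joint ranges: [-3.07, 3.07], [-1.43, 2.12], [-1.02, 1.25], [-3.03, 1.67], [-3.05, -0], [-3.03, 3.03]. Speed limits (rad/s): [2.39, 2.39, 3.01, 3.14, 3.14, 3.14].

### API

Orientations are given as a unit quaternion [w, x, y, z].
In Python, from station import env, imaging gives the robot as it stands. Calls block until the motion is done:
- env.reach(position, orientation): joint-space move of the TCP to a pose.
- env.move_straight(position, frame=None, vel=0.15, f_stop=None): straight line of the TCP; frame=None keeps the orientation; vel is the mean speed in m/s. With f_stop (N) it stops when the force on the tool has changed by that much, and returns True; else False.
- env.set_joints(angles): joint-space move.
- env.release() and env.close(f_grip=None): open the fingers fully, or close them until they stop; f_grip is the grip in N (None keeps the last).
- env.pause(seconds).
- env.ik(position, orientation): joint angles nearest the present ones, or None.
- imaging.capture(name): name is "scene" or "top" or "wrist"; returns the picture (400x640x3 uint8, red, green, blue); there is no depth.
- imaging.camera_params(name): a dict with "vertical_fov" (degrees; the focal length in pixels is half the picture's height over the tangent of half this angle, whatever the lens; pixels are square), "cx", "cy" (the principal point, pixels), "D" ([k1, k2, p1, p2, k3] as OpenCV has them; the pictures are not rectified), "rvec" (rotation vector, rad) and "tvec" (3), from world to camera coordinates, as OpenCV has them; the wrist camera has in their place "T_tool_cam" (4x4, takes a point from camera to tool coordinates, whose origin is the TCP and whose axes are the flange's). Camera axes: x right, y down, z forward; pixel columns grow to the right and rows downward; lengths in m; the calibration is good to about 2 mm. A picture is of the moment at which its call begins: read the wrist's pose just before it. camera_params takes no time and is no camera call.
A pose or a line that the arm cannot do raises env.MotionError and nothing moves.
- env.hand_in(): hands the job in; it is judged then, once.
Readings, each from a call of its own:
- env.read_time_s(): time.
- env.read_joints(): joint angles.
- env.read_qvel(): joint speeds.
- env.read_joint_efforts(): joint torques, N m.
- env.read_eef_pos(): TCP position.
- env.read_eef_rot(): TCP orientation.
- env.read_ft_force(): force on the tool from outside, world axes, zero at the start.
- env.read_wrist_torque(): the same for the moment, N m.
- env.read_grip_width(): opening from 0.0 (shut) to 1.0 (fully open).
- env.read_grasp_force(): force on a finger pad.
Only numpy, scipy, OpenCV 4.12 (cv2) and the standard library are available. Lean on these libraries where they do the work, as an engineer would, in place of code of your own. Each camera call takes 0.05 s, during which the arm holds its last target. There are 200 camera calls.

### The job

Bring the wooden blank under the drill bush: press the red button on the blue stage down with a fingertip and keep it down all the way while you gently push the stage along the jig until its front is right up against the yellow end stop. Then let the button come up so that the stage is locked there, and move clear. Do not pick up the blank or take it out of its nest, and leave everything else where it stands.

Things in the scene. Friction and masses are not known exactly. Their poses are not given: they have to be found in the camera images.
- jig: drilling jig, fixed to the table: plywood base 370 x 130 x 12 with two dark steel guides (tops 34 above the table). Origin on the table, on the jig's centre line. Its x axis is the direction in which the stage slides towards the stop (roughly to the robot's left, turned up to about 0.45 either way), y is across it, z up.
- stage (a joint): travel of the blue sliding stage along the jig's +x, in m: 0 at the start, growing towards the stop. The stage is 165 long, 92 wide, its top 58 above the table; it cannot leave its guides. A toothed catch under it locks it (with 1 or 2 mm of play) unless the button is down; then 1 to 2 N moves it. How far it can go depends on where the stop stands: 70 to 120 mm.
- release (a joint): travel of the red button, in m: 0 up (locked), 0.008 fully down. A spring pushes it up: 4 N to start it, 6 N when fully down. The catch is free once the button is 3 mm down; a button let go on the way falls back into the teeth. With the stage at the stop (within about 3.5 mm) the button springs right up and locks it there; short of that it stays about 3 mm down on a tooth or locks the stage too early.
- button_top (a point): centre of the top of the red round button, diameter 46, in a square well 50 x 50 at the rear of the stage. At rest its top is 63 above the table, 5 above the well's rim; fully down it is 3 below the rim. It travels with the stage, so a fingertip pressing on it can draw the stage along by rubbing or by pushing against the well's wall. Its x axis is the jig's x.
- stage_front (a point): middle of the stage's flat front face, 33 above the table, 120 ahead of the button's centre. It meets the stop.
- stop_face (a point): middle of the face of the yellow end stop that the stage's front comes up against, 33 above the table. The stop is clamped immovably on the jig; a steel arm with a brass drill bush reaches 53 back from this face over the stage, at 74 to 92 above the table.
- blank: dark wooden blank 53 x 44 x 24, loose in the shallow nest of the stage, 81 to 82 ahead of the button's centre, top 60 above the table; origin centre of its underside. It rides along with the stage.
- screwdriver: screwdriver with a black handle, about 200 long, lying on the table on the robot's side of the jig (loose, to be left alone)
- tuning_peg: turned wooden peg standing upright, 68 high, widest 32; origin centre of its foot (loose, to be left alone)
- glue: white glue bottle, diameter 48, 100 high, on the far side of the jig; origin centre of its foot (loose, to be left alone)
- offcut: pale wooden block 70 x 35 x 30 on the far side of the jig; origin centre of its underside (loose, to be left alone)
- mallet: hammer lying on the left of the table (loose, to be left alone)
- jar: blue cup, rim diameter 70, 80 high, on the right of the table; origin centre of its foot (loose, to be left alone)
- brush: brush lying on the right of the table (loose, to be left alone)
There are look-alikes about, which are no part of the job. What is shaped like the blank but pink is not meant.

How it is judged:
By the outcome, as a careful person would: the job done as asked, in the order asked, and still so for the second after the job is handed in, with the robot touching nothing.
It also fails if it takes over 35 s, if anything falls off the work surface, if the arm or the gripper's body presses on something with over 40 N, if the wrist force passes 120 N, or if a joint passes its speed limit or range.

## Working session

There is one attempt and no reset: what is moved stays moved. The work goes in short steps, each a Python script; the robot and the scene stay as the last script left them, time stands still between calls to the robot, and variables do not carry over. Pictures are saved under pics/ and viewed, at most 10 in all, crops included, and the job is handed in when it is done.

```bash
mkdir -p pics; python3 - <<'E'
from station import env, imaging
import cv2
for n in ("scene","top"):
    cv2.imwrite(f"pics/{n}0.png",imaging.capture(n)[:,:,::-1])
    p=imaging.camera_params(n);print(n,p)
print(env.read_eef_pos(),env.read_eef_rot(),env.read_time_s())
E
```

```text
scene {'vertical_fov': 50.02936430007141, 'cx': 317.7259841527569, 'cy': 205.62910552940872, 'D': array([-0.04243267,  0.        ,  0.        ,  0.        ,  0.        ]), 'rvec': array([ 2.13981368,  1.57516638, -0.44740062]), 'tvec': array([-0.14891205, -0.42911463,  1.62685397])}
top {'vertical_fov': 52.012775133470214, 'cx': 314.30520541310386, 'cy': 198.83642773937524, 'D': array([-0.1005568,  0.       ,  0.       ,  0.       ,  0.       ]), 'rvec': array([ 2.19621264, -2.13543827,  0.12609966]), 'tvec': array([-0.0278302 ,  0.60513463,  1.08511298])}
[0.2650894  0.62030495 0.23045657] [ 7.60989831e-04  9.79678163e-01 -2.00574463e-01 -5.71771916e-05] 0.1
```

View pics/scene0.png

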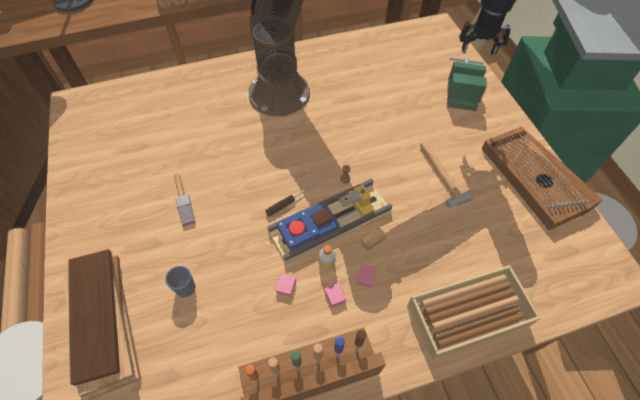

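View pics/top0.png

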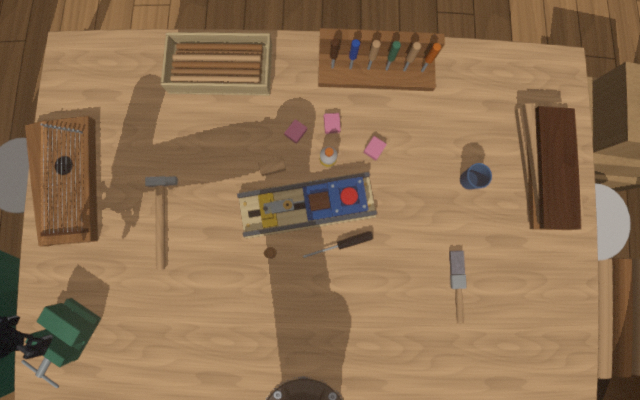

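The top view shows the jig around (308,203): red button at about (349,196), blank at (319,201), yellow stop at about (267,212). I'll enlarge it.

```bash
cat > h.py <<'E'
import numpy as np, cv2
from station import env, imaging
from scipy.spatial.transform import Rotation as R
def cam(n):
    p=imaging.camera_params(n); f=200/np.tan(np.radians(p["vertical_fov"]/2))
    K=np.array([[f,0,p["cx"]],[0,f,p["cy"]],[0,0,1]]); D=p["D"]
    if "rvec" in p: Rm=cv2.Rodrigues(p["rvec"])[0]; return K,D,Rm,p["tvec"]
    T=np.asarray(p["T_tool_cam"]); q=env.read_eef_rot()
    Rt=R.from_quat(np.r_[q[1:],q[0]]).as_matrix()
    Rwc=Rt@T[:3,:3]; c=Rt@T[:3,3]+env.read_eef_pos()
    return K,D,Rwc.T,-Rwc.T@c
def back(c,uv,z):
    K,D,Rm,t=c
    n=cv2.undistortPoints(np.array([[uv]],float),K,D)[0,0]
    d=Rm.T@np.r_[n,1]; o=-Rm.T@t
    return o+d*(z-o[2])/d[2]
def quat(yaw):  # tool down, tool x at yaw
    m=np.array([[np.cos(yaw),np.sin(yaw),0],[np.sin(yaw),-np.cos(yaw),0],[0,0,-1]])
    q=R.from_matrix(m).as_quat(); return np.r_[q[3],q[:3]]
E
python3 - <<'E'
from h import *
im=cv2.imread("pics/top0.png")[165:245,230:390]
cv2.imwrite("pics/topc.png",cv2.resize(im,None,fx=5,fy=5,interpolation=cv2.INTER_CUBIC))
# red blobs, both views
for n in("top","scene"):
    I=cv2.imread(f"pics/{n}0.png").astype(int);b,g,r=I[...,0],I[...,1],I[...,2]
    m=((r>140)&(g<70)&(b<70)).astype(np.uint8)
    k,_,s,c=cv2.connectedComponentsWithStats(m)
    for i in range(1,k):
        if s[i,4]>30: print(n,c[i],s[i],back(cam(n),c[i],.063))
E
```

```text
top [348.70093458 195.54672897] [341 188  17  16 214] [ 0.61382856 -0.10210328  0.063     ]
```

View pics/topc.png

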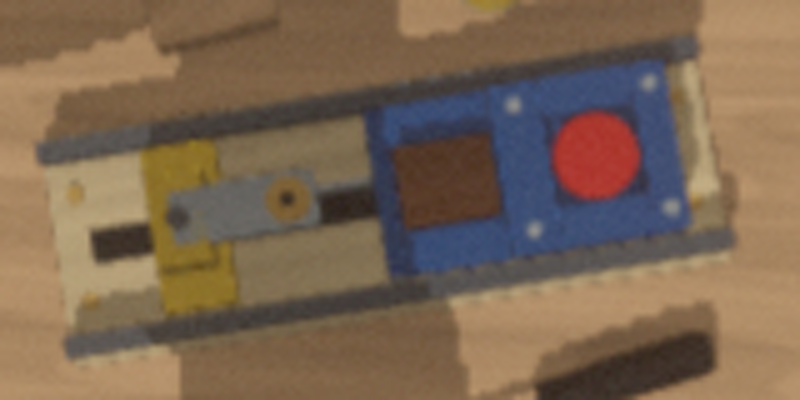

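```bash
python3 - <<'E'
from h import *
c=cam("top"); P=lambda u,v,z: back(c,(230+u/5-.4,165+v/5-.4),z)
def ang(a,b): d=(b-a)[:2]; return np.arctan2(d[1],d[0])
print("yaw",ang(P(695,42,.034),P(40,150,.034)),ang(P(733,240,.034),P(70,352,.034)),ang(P(660,62,.058),P(378,110,.058)))
b=P(597,155,.063); yaw=(ang(P(695,42,.034),P(40,150,.034))+ang(P(733,240,.034),P(70,352,.034)))/2
x=np.array([np.cos(yaw),np.sin(yaw),0])
print("btn",b)
for nm,u,v,z in [("stop top",227,222,.058),("stop top",227,222,.034),("stop",232,225,.012),("front",392,193,.058),("blank",448,180,.06)]:
    p=P(u,v,z); print(nm,z,p,(p-b)@x)
p0=b+[0,0,.137]
for y in (yaw,yaw+np.pi/2,yaw-np.pi/2,yaw+np.pi): print(y,[None if env.ik(q,quat(y)) is None else np.round(env.ik(q,quat(y)),2) for q in (b,b+.12*x)])
q=env.read_eef_rot();print("toolx",R.from_quat(np.r_[q[1:],q[0]]).as_matrix()[:,0],imaging.camera_params("wrist"))
E
```

```text
yaw 1.764424672669037 1.7663565790068017 1.7700009395301357
btn [ 0.61370847 -0.10290382  0.063     ]
stop top 0.058 [0.57276156 0.09315189 0.058     ] 0.20027323669504465
stop top 0.034 [0.57478936 0.095372   0.034     ] 0.20205932669682197
stop 0.012 [0.57505736 0.09456506 0.012     ] 0.20121579862475278
front 0.058 [0.59078791 0.00571677 0.058     ] 0.11100262306565249
blank 0.06 [ 0.59839154 -0.02393206  0.06      ] 0.08044307611856905
1.7653906258379193 [None, array([ 0.36,  0.38, -0.38,  0.  , -0.81,  2.98])]
3.336186952632816 [array([ 0.15,  0.42, -0.31,  0.  , -0.84, -1.52]), array([ 0.36,  0.38, -0.38,  0.  , -0.81, -1.73])]
0.19459429904302272 [array([ 0.15,  0.42, -0.31,  0.  , -0.84,  1.62]), array([ 0.36,  0.38, -0.38,  0.  , -0.81,  1.41])]
4.906983279427712 [array([ 0.15,  0.42, -0.31,  0.  , -0.84,  0.05]), array([ 0.36,  0.38, -0.38,  0.  , -0.81, -0.16])]
toolx [ 9.19539763e-01 -3.92996931e-01  1.93239762e-04] {'vertical_fov': 70.03891625289782, 'cx': 318.0398604164794, 'cy': 203.27432356564358, 'D': array([-0.04961642,  0.        ,  0.        ,  0.        ,  0.        ]), 'T_tool_cam': array([[-2.53299512e-04, -9.58739562e-01, -2.84285750e-01,
         7.20188816e-02],
       [ 9.99999756e-01, -4.27742978e-04,  5.51538954e-04,
         1.04321641e-03],
       [-6.50383448e-04, -2.84285541e-01,  9.58739437e-01,
        -1.42172321e-01],
       [ 0.00000000e+00,  0.00000000e+00,  0.00000000e+00,
         1.00000000e+00]])}
```

```bash
python3 - <<'E'
from h import *
env.close(30)
env.reach([.614,-.103,.19],quat(4.907))
print(env.read_eef_pos(),env.read_time_s(),env.read_grip_width())
c=cam("wrist"); I=imaging.capture("wrist")[:,:,::-1]
cv2.imwrite("pics/w1.png",I)
print(env.read_ft_force())
import pickle; pickle.dump(c,open("c1.pkl","wb"))
I=I.astype(int); m=((I[...,2]>130)&(I[...,1]<80)&(I[...,0]<80)).astype(np.uint8)
k,_,s,ce=cv2.connectedComponentsWithStats(m)
for i in range(1,k):
    if s[i,4]>300: print(ce[i],s[i],back(c,ce[i],.063))
E
```

```text
[ 0.61422844 -0.10225921  0.1900377 ] 3.7 0.002392649621106203
[0.39726591 0.94188809 0.37435546]
[317.58535071 195.31036623] [ 295  174   46   44 1611] [ 0.61406209 -0.10376882  0.063     ]
```

View pics/w1.png

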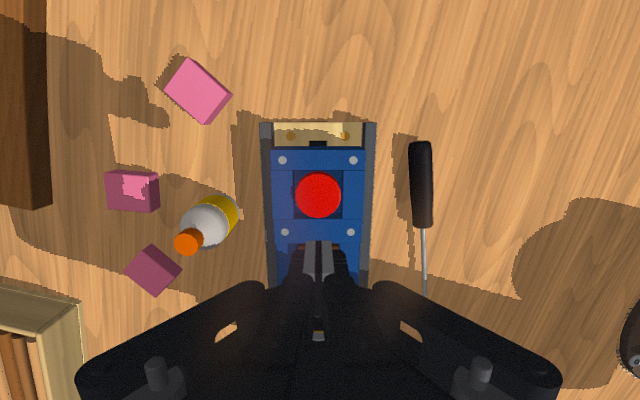

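The wrist view shows the button at (318,195), which gives (0.614,-0.104) and agrees with the top view. The fingers are shut, the glue is at about (205,220) and clear. Next I press.

```bash
python3 - <<'E'
from h import *
yaw=1.7654; x=np.array([np.cos(yaw),np.sin(yaw),0]); b=np.array([.6139,-.1036,.063])
p=b+.006*x
env.move_straight(p+[0,0,.012])
f0=env.read_ft_force();print(f0,env.read_eef_pos())
print(env.move_straight(p+[0,0,-.014],vel=.02,f_stop=10))
print(env.read_eef_pos(),env.read_ft_force()-f0); env.pause(.2)
print(env.read_eef_pos(),env.read_ft_force()-f0,env.read_time_s())
E
```

```text
[-0.13447774  0.10777181 -1.25431217] [ 0.61344496 -0.09768228  0.0758375 ]
True
[ 0.61285944 -0.09798345  0.05511269] [-1.47887449 -1.25266095  5.66516559]
[ 0.61289532 -0.09796281  0.05510141] [-1.38041946 -0.27858235  7.33812346] 5.825
```

```bash
python3 - <<'E'
from h import *
yaw=1.7654; x=np.array([np.cos(yaw),np.sin(yaw),0])
f0=np.array([-.13,.11,-1.25])
s=env.read_eef_pos()
p=s.copy(); p[2]-=.001
print(env.move_straight(p,vel=.01,f_stop=8),env.read_eef_pos(),env.read_ft_force()-f0)
for k in range(1,5):
    r=env.move_straight(p+x*.012*k,vel=.03,f_stop=12)
    e=env.read_eef_pos(); f=env.read_ft_force()-f0
    print(r,np.round([(e-s)@x*1e3,(e[2])*1e3],2),np.round([f@x,f[2]],2))
    if r or f[2]<4: break
cv2.imwrite("pics/top1.png",cv2.resize(imaging.capture("top")[165:245,230:390,::-1],None,fx=5,fy=5,interpolation=cv2.INTER_CUBIC))
print(env.read_time_s())
E
```

```text
False [ 0.61305445 -0.09829936  0.05502598] [-2.72896284 -0.08453618 11.90421114]
False [11.84 55.04] [ 0.69 12.57]
False [23.87 55.05] [ 0.1  12.65]
False [35.86 55.02] [-0.19 11.92]
False [47.87 55.01] [ 1.21 11.94]
8.325
```

View pics/top1.png

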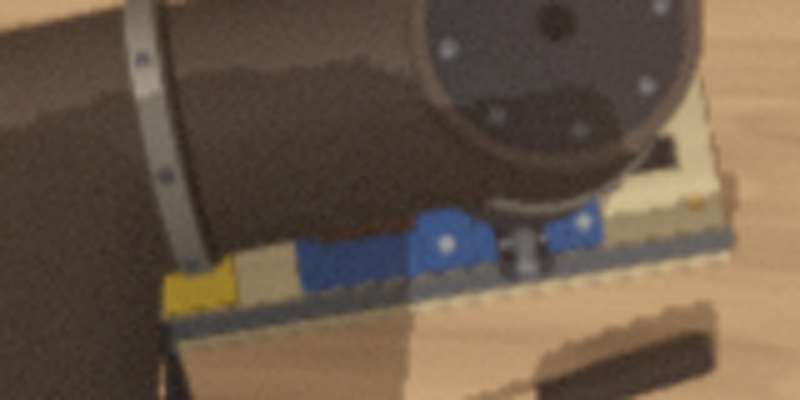

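The button is held fully down and the stage has followed by 48 mm. About 25–30 mm of gap is left, so I continue slowly until I feel contact.

```bash
python3 - <<'E'
from h import *
yaw=1.7654; x=np.array([np.cos(yaw),np.sin(yaw),0])
f0=np.array([-.13,.11,-1.25]); s=np.array([.61289532,-.09796281,.05410])
for d in [.056,.062]+[.065+.003*k for k in range(15)]:
    r=env.move_straight(s+x*d,vel=.02,f_stop=5)
    e=env.read_eef_pos(); f=env.read_ft_force()-f0
    print(r,round(d*1e3),np.round([(e-s)@x*1e3,(e[2])*1e3],2),np.round([f@x,f[2]],2))
    if r or f@x<-3 or f[2]<5: break
env.pause(.2);e=env.read_eef_pos(); f=env.read_ft_force()-f0
print((e-s)@x*1e3,e[2],f@x,f[2],env.read_time_s())
E
```

```text
False 56 [55.78 55.03] [ 1.33 12.15]
False 62 [61.79 55.01] [ 0.36 12.31]
False 65 [64.81 55.03] [ 0.4  13.08]
False 68 [67.77 54.99] [ 0.25 12.53]
False 71 [70.76 55.01] [ 1.15 13.68]
False 74 [73.78 55.02] [-0.48 13.09]
False 77 [76.78 55.03] [ 0.83 11.93]
False 80 [79.76 55.03] [ 0.47 12.9 ]
False 83 [82.79 55.02] [-0.19 12.44]
True 86 [84.78 55.21] [0.8  6.97]
84.81318591802916 0.05527343856601741 1.2656221527297429 6.894658569168948 11.8333
```

```bash
python3 - <<'E'
from h import *
a=imaging.capture("scene")[170:270,250:410,::-1]; w=imaging.capture("wrist")[100:300,200:440,::-1]
a=cv2.resize(a,(480,300),interpolation=cv2.INTER_CUBIC);w=cv2.resize(w,(320,300))
cv2.imwrite("pics/c2.png",np.hstack([a,w]))
E
```

```text
(no output)
```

View pics/c2.png

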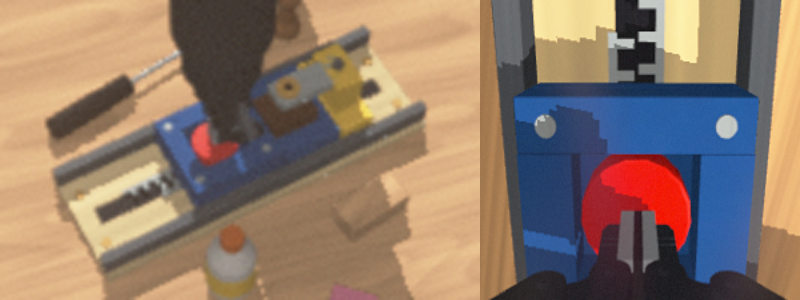

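The scene crop shows the stage front touching or nearly touching the yellow stop at (335,120), and the wrist view shows the tip still on the lowered button. I restore the pressing force and push a little to confirm contact.

```bash
python3 - <<'E'
from h import *
yaw=1.7654; x=np.array([np.cos(yaw),np.sin(yaw),0])
f0=np.array([-.13,.11,-1.25]); s=np.array([.61289532,-.09796281,.05410])
def rep(r,d):
    env.pause(.1); e=env.read_eef_pos(); f=env.read_ft_force()-f0
    print(r,d,np.round([(e-s)@x*1e3,e[2]*1e3],2),np.round([f@x,f[2]],2)); return f
d=.0848
rep(env.move_straight(s+x*d+[0,0,-.0003],vel=.01,f_stop=12),d)
for k in range(6):
    d+=.001
    f=rep(env.move_straight(s+x*d+[0,0,-.0003],vel=.01,f_stop=8),d)
    if f@x<-4: break
print(env.read_time_s())
E
```

```text
True 0.0848 [84.53 55.08] [-0.05  6.75]
True 0.0858 [84.89 55.1 ] [-1.64  7.13]
True 0.0868 [85.03 55.14] [-2.17  6.57]
True 0.0878 [85.72 55.19] [-0.61  6.48]
True 0.0888 [86.84 55.18] [-2.11  6.09]
True 0.0898 [88.03 55.18] [-1.08  5.92]
False 0.0908 [89.62 54.95] [-6.21 10.51]
14.5583
```

The stage is now blocked (6 N lateral, button still fully down). I lift straight up so the catch drops in, then check.

```bash
python3 - <<'E'
from h import *
p=env.read_eef_pos()
env.move_straight(p+[0,0,.025],vel=.04)
env.move_straight(p+[-.0,-.0,.13],vel=.15)
print(env.read_eef_pos(),env.read_ft_force(),env.read_time_s())
c=cam("wrist"); w=imaging.capture("wrist")[:,:,::-1]
I=w.astype(int); m=((I[...,2]>130)&(I[...,1]<80)&(I[...,0]<80)).astype(np.uint8)
k,_,s,ce=cv2.connectedComponentsWithStats(m)
b=np.array([.6139,-.1036,.063]);x=np.array([np.cos(1.7654),np.sin(1.7654),0])
for i in range(1,k):
    if s[i,4]>300: q=back(c,ce[i],.063);print(ce[i],s[i],q,(q-b)@x)
a=imaging.capture("scene")[170:270,250:410,::-1]
a=cv2.resize(a,(480,300),interpolation=cv2.INTER_CUBIC);w=cv2.resize(w[100:300,200:440],(320,300))
cv2.imwrite("pics/c3.png",np.hstack([a,w]))
E
```

```text
[ 0.59580646 -0.00989969  0.18390489] [ 0.57401271 -0.08651728  0.78981989] 16.2167
[166.55190311 138.29584775] [153 125  28  28 578] [ 0.74214658 -0.0398946   0.063     ] 0.03770288835588062
[317.12339181 186.07719298] [ 294  164   48   46 1710] [ 0.59810588 -0.02284928  0.063     ] 0.0822807291755971
```

View pics/c3.png

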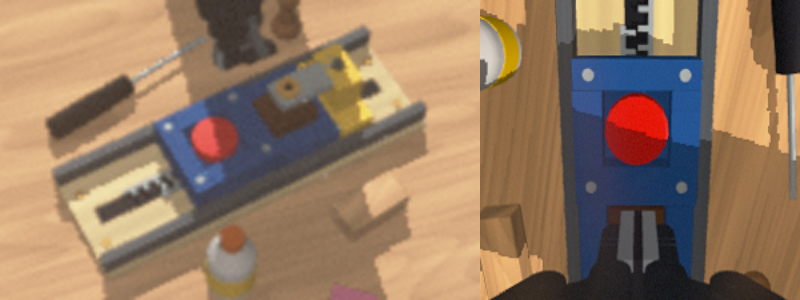

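Travel is about 82 mm, which matches the stop, and there is no visible gap. I check the button height with a light touch (below its 4 N preload), then move clear.

```bash
python3 - <<'E'
from h import *
p=np.array([.5981,-.0228,.075])
env.move_straight([*p[:2],.10]); env.move_straight(p,vel=.05); env.pause(.2)
print(env.read_eef_pos(),env.read_ft_force())
r=env.move_straight([*p[:2],.058],vel=.008,f_stop=2.5)
print(r,env.read_eef_pos(),env.read_ft_force(),env.read_time_s())
env.move_straight([*p[:2],.20],vel=.1)
print(env.read_ft_force(),env.read_time_s())
c=cam("wrist"); w=imaging.capture("wrist")[:,:,::-1]
I=w.astype(int); m=((I[...,2]>130)&(I[...,1]<80)&(I[...,0]<80)).astype(np.uint8)
k,_,s,ce=cv2.connectedComponentsWithStats(m)
for i in range(1,k):
    if s[i,4]>900: print(back(c,ce[i],.063))
E
```

```text
[ 0.59829308 -0.02274365  0.07527435] [-0.15755066 -0.4254461  -0.65520091]
True [ 0.59808254 -0.02280569  0.06266344] [0.50135755 0.2233296  3.05472942] 19.3083
[ 0.19970572 -1.00762914  0.53325353] 20.8333
[ 0.59817906 -0.02298374  0.063     ]
```

The button is fully up: contact came at z = 0.0627. The stage is locked at the stop and the arm is clear.

```bash
python3 -c "
from station import env
print(env.hand_in())"
```

```text
the job is handed in; nothing more can be done
None
```

The stage is up against the yellow stop after about 82 mm of travel, with the button fully up and locked and the blank still in its nest; I handed the job in at about 21 s with the arm clear.

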